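Roll down the cap strips of a 96-well plate

ROBOT

A 6-joint arm with a two-finger parallel gripper is mounted at the origin on a cart in front of the work surface, level with it; the furniture and walls round the work are solid. World frame = base frame: x ahead of the robot, y to its left, z up, the work surface at z = 0. Lengths are in m, angles in rad, forces in N, time in s.
With the tool pointing down it reaches from about 0.35 to 0.775 m from the base axis. Payload 7.3 kg.
Tool frame: the origin (TCP) lies midway between the tips of the shut fingers; the grasp point (between the pads) lies 19 mm behind it; z points along the fingers, y is the line along which they close (so a half turn about z gives the same grasp; the last joint's range is limited). The gripper opens to 92 mm and grips with 3 to 60 N. Pads are 19 mm wide; open, the fingers measure 130 mm over their backs; the gripper's body (75 mm by 190 mm) begins 47 mm behind the grasp point.
Start: joints at [0.991, 0.342, 1.524, -0, 1.275, -0.146], TCP at [0.221, 0.476, 0.227] pointing down, gripper open.
Joint ranges: [-2.53, 2.53], [-0.77, 2.02], [0.04, 2.7], [-1, 4.14], [0.28, 2.66], [-3.11, 3.11]. Speed limits (rad/s): [2.57, 2.57, 3.14, 3.14, 3.14, 3.14].

INTERFACE

Orientations are given as [roll, pitch, yaw] about the fixed x, y, z axes, in that order (R = Rz(yaw) Ry(pitch) Rx(roll)).
In Python, from cell import monitor, vision, workorder gives the robot as it stands.
- The arm moves only by the tool move_arm, never from a script. Its argument "rows" is a list of rows, each a list of 5 numbers: the shift along the world's x, y, z in mm, then the turn about the world's z in rad, then the closure, from -1 (fully open) to 1 (shut). A call has 1 to 12 rows; each row shifts and turns the commanded pose from where the row before left it; what a row does not reach is not made up. A row lasts 1/10 s, in which the tool goes at most 50 mm and 8.59 degrees, less where a joint would pass 70% of its speed; a pose out of reach is approached as far as the arm can. A call is refused whole if a number of a shift passes 50 or a number of a turn 0.15, either way. A call with a gripper value outside its range is refused whole. The fingers move at their own pace and stop on an object; "newtons" is the grip in N (left out, the last holds). Time passes only in rows, so rows that do not move let the fingers close. It gives the time, the measured TCP pose, the force, the opening and the grip force at its end, in the units of the state.
- monitor.observe(): the state, without advancing time (a new reading comes with each control period).
- vision.read_camera(name): name is "scene" or "side" or "wrist"; returns the picture (400x640x3 uint8, red, green, blue); there is no depth.
- vision.get_calibration(name): a dict with "K" (3x3 intrinsics, pixels), "T" (4x4, takes a point from camera to world coordinates); the wrist camera has in their place "mount" (4x4, takes a point from camera to tool coordinates, whose origin is the TCP and whose axes are the flange's). Camera axes: x right, y up, looking along -z (the intrinsics and any distortion apply to the point x, -y, -z); pixel columns grow to the right and rows downward; lengths in m; the calibration is good to about 2 mm. The wrist camera is an equidistant fisheye: a pixel r from the principal point sees the ray r / f radians off the axis. A picture is of the moment at which its call begins: read the wrist's pose just before it. get_calibration takes no time and is no camera call.
- workorder.hand_in(): hands the job in; it is judged then, once.
The state is a dict: "time": time; "qpos": joint angles; "qvel": joint speeds; "joint_efforts": joint torques, N m; "tool_pos": TCP position; "tool_rot": TCP orientation; "contact_force": force on the tool from outside, world axes, zero at the start; "torque": the same for the moment, N m; "opening": finger opening in m; "grip_force": force on a finger pad.
Only numpy, scipy, OpenCV 4.12 (cv2) and the standard library are available. Lean on these libraries where they do the work, as an engineer would, in place of code of your own. Each camera call takes 0.05 s, during which the arm holds its last target. There are 200 camera calls.

TASK

The cap strips lie only loosely on the 96-well plate which stands slightly tilted in its plate rest. Take the hand roller out of its stand by its grip and roll its wheel over the whole sheet of strips, firmly and steadily but without crushing the plate, until every strip is fully home; press with the roller only, never with the gripper. Then set the roller back down in its stand, hanging by its cross bar with the wheel clear, and disturb nothing else on the bench.

Things in the scene. Friction and masses are not known exactly. Their poses are not given: they have to be found in the camera images.
- plate_rest: Tilting plate rest: fixed aluminium base 98 x 140 x 21 mm, over it a milky 96-well plate on a tray. Origin: centre of the underside; z up, y along the length. Twelve white cap strips, 76 mm (x) by 8.4 mm (y), lie side by side, 9 mm apart from y = -49.5 mm (strip1) to +49.5 mm (strip12): a flat sheet 76 x 107 mm. At its middle the tops are 54 mm above the origin if home, 4 mm more if loose.
- sheet_mid (a point): Middle of the sheet's top, strips home; axes as the rest's (level). The tray is clamped at an unmeasured tilt of up to 0.14 rad either way about x, so one end of the sheet lies up to 7 mm above its middle, the other as much below. A strip yields only above 9 N and stays put; the wheel bears on two or so: rolling with a steady 17 to 21 N downward seats all; 30 N in contact crushes the plate.
- roller: Loose hand roller, about 0.3 kg. Origin: lowest point under the wheel's middle; z up, x along the axle. Grey wheel, diameter 40, length 80 mm, free on its axle at z = 20 mm, rolls along y. Steel cross bar 118 x 22 mm at z = 46 to 52 mm, widened in its middle to a shoulder 50 (x) x 44 (y) mm; on it an upright black grip, 44 mm in x, 24 mm in y (pinch it this way), z = 52 to 108 mm.
- roller_grip (a point): Point in the middle of the roller's grip, 77 mm above the wheel's lowest point; axes as the roller's. The fingertips may come down to the shoulder, 25 mm lower.
- roller_wheel (a joint): Turning angle of the roller's wheel about its axle (rad), 0 at the start; either sign, 1 rad for each 20 mm rolled.
- roller_stand: Fixed grey stand. Base 132 (x) x 74 (y) x 8 mm; origin: centre of its underside, z up. Two upright cheeks at x = +-53.5 mm, inner faces 96 mm apart (the roller's fork between them is 91 mm wide), each with a notch open upward: floor at z = 60 mm, 27 mm wide in y, between horns rising to z = 71 mm. The roller's cross bar rests on both notch floors, the wheel hanging 6 mm clear of the base.
- stand_seat (a point): Where the roller's origin is when it hangs in the stand: 14 mm above the stand's underside, on the stand's middle; the roller's local x along the stand's local x (either way round).
- strip1 (a joint): Cap strip 1 of 12 (at local y = -49.5 mm of the rest): how far it has been pressed down (m), 0 = fully proud, 0.004 = fully home.
- strip2 (a joint): Cap strip 2 of 12 (at local y = -40.5 mm of the rest): how far it has been pressed down (m), 0 = fully proud, 0.004 = fully home.
- strip3 (a joint): Cap strip 3 of 12 (at local y = -31.5 mm of the rest): how far it has been pressed down (m), 0 = fully proud, 0.004 = fully home.
- strip4 (a joint): Cap strip 4 of 12 (at local y = -22.5 mm of the rest): how far it has been pressed down (m), 0 = fully proud, 0.004 = fully home.
- strip5 (a joint): Cap strip 5 of 12 (at local y = -13.5 mm of the rest): how far it has been pressed down (m), 0 = fully proud, 0.004 = fully home.
- strip6 (a joint): Cap strip 6 of 12 (at local y = -4.5 mm of the rest): how far it has been pressed down (m), 0 = fully proud, 0.004 = fully home.
- strip7 (a joint): Cap strip 7 of 12 (at local y = +4.5 mm of the rest): how far it has been pressed down (m), 0 = fully proud, 0.004 = fully home.
- strip8 (a joint): Cap strip 8 of 12 (at local y = +13.5 mm of the rest): how far it has been pressed down (m), 0 = fully proud, 0.004 = fully home.
- strip9 (a joint): Cap strip 9 of 12 (at local y = +22.5 mm of the rest): how far it has been pressed down (m), 0 = fully proud, 0.004 = fully home.
- strip10 (a joint): Cap strip 10 of 12 (at local y = +31.5 mm of the rest): how far it has been pressed down (m), 0 = fully proud, 0.004 = fully home.
- strip11 (a joint): Cap strip 11 of 12 (at local y = +40.5 mm of the rest): how far it has been pressed down (m), 0 = fully proud, 0.004 = fully home.
- strip12 (a joint): Cap strip 12 of 12 (at local y = +49.5 mm of the rest): how far it has been pressed down (m), 0 = fully proud, 0.004 = fully home.
- petri: Glass petri dish with lid, 61 mm wide, 15 mm tall, lying on the bench; bystander. Origin: centre of its underside.
- bottle: Amber reagent bottle with screw cap, 48 mm wide, 105 mm tall; bystander. Origin: centre of its underside.
- beaker: Glass beaker, 55 mm wide, 68 mm tall; bystander. Origin: centre of its underside.
- carton: Small yellow carton, 42 x 72 x 18 mm, lying flat; bystander. Origin: centre of its underside.
Mind the look-alikes: they are no part of the job. What is shaped like the plate_rest but orange is not meant.

How it is judged:
By the outcome, as a careful person would: the job done as asked, in the order asked, and still so for the second after the job is handed in, with the robot touching nothing.
It also fails if it takes over 72 s, if anything falls off the work surface, if the arm or the gripper's body presses on something with over 40 N, if the wrist force passes 120 N, or if a joint passes its speed limit or range.

## Working session

There is one attempt and no reset: what is moved stays moved. The work goes in short steps, Python scripts to look and compute and a tool call to move; the robot and the scene stay as the last step left them, time stands still between calls to the robot, and variables do not carry over. Pictures are saved under pics/ and viewed, at most 10 in all, crops included, and the job is handed in when it is done.

Besides the shell and the picture viewer there is one more tool, called as a command line: name --pt "numbers of a row" for each row, then --argument value for the rest. move_arm: Moves the arm, as the interface text tells. Its arguments: {"type":"object","properties":{"rows":{"type":"array","items":{"type":"array","items":{"type":"number"}}},"newtons":{"type":"number"}},"required":["rows"]}

```bash
mkdir -p pics
cat > h.py <<'E'
import numpy as np, cv2
from cell import monitor, vision, workorder
from scipy.spatial.transform import Rotation as R
def ray(name,u,v):
    c=vision.get_calibration(name);K=np.array(c["K"]);T=np.array(c["T"])
    d=np.array([(u-K[0,2])/K[0,0],-(v-K[1,2])/K[1,1],-1]);return T[:3,3],T[:3,:3]@d
def onz(name,u,v,z):
    o,d=ray(name,u,v);return o+d*(z-o[2])/d[2]
def proj(name,p):
    c=vision.get_calibration(name);K=np.array(c["K"]);T=np.array(c["T"])
    q=T[:3,:3].T@(np.array(p)-T[:3,3]);return K[0,0]*q[0]/-q[2]+K[0,2],K[1,1]*-q[1]/-q[2]+K[1,2]
def save(name,fn):
    im=vision.read_camera(name);cv2.imwrite(fn,im[:,:,::-1]);return im
E
python3 - <<'E'
from h import *
for n in("scene","side"):
    save(n,f"pics/{n}0.png");c=vision.get_calibration(n);print(n,{k:np.round(v,3).tolist() if not isinstance(v,str) else v for k,v in c.items()})
print(monitor.observe())
c=vision.get_calibration("wrist");print(c)
E
```

```text
scene {'K': [[396.166, 0.0, 317.248], [0.0, 396.166, 195.557], [0.0, 0.0, 1.0]], 'T': [[0.702, 0.476, -0.53, -0.024], [-0.712, 0.48, -0.512, -0.431], [0.011, 0.736, 0.676, 0.766], [0.0, 0.0, 0.0, 1.0]]}
side {'K': [[459.369, 0.0, 326.304], [0.0, 459.369, 207.715], [0.0, 0.0, 1.0]], 'T': [[-1.0, -0.022, -0.01, 0.487], [0.004, -0.557, 0.831, 1.155], [-0.023, 0.831, 0.556, 0.822], [0.0, 0.0, 0.0, 1.0]]}
{'time': 0.1, 'qpos': array([ 9.91000247e-01,  3.42660519e-01,  1.52491561e+00,  8.04615007e-06,
        1.27538527e+00, -1.46011188e-01]), 'qvel': array([-0.00041633, -0.00105808, -0.00158669,  0.00058866, -0.00046322,
       -0.00026676]), 'joint_efforts': array([ 1.99236092e-03, -4.32007492e+01, -2.44693065e+01,  7.19501940e-02,
        5.26005775e-02, -1.12368791e-04]), 'tool_pos': array([0.22044771, 0.47608243, 0.22611263]), 'tool_rot': array([-3.14023960e+00, -2.06754156e-04,  2.70780528e+00]), 'contact_force': array([-0.85634629,  0.51687691,  0.16771428]), 'torque': array([ 0.02189235,  0.04587619, -0.00460472]), 'grip_force': 0.0, 'opening': 0.09196105186391496}
{'K': array([[309.70691629,   0.        , 318.86878419],
       [  0.        , 309.70691629, 202.25601111],
       [  0.        ,   0.        ,   1.        ]]), 'mount': array([[-4.46151079e-04,  9.65410672e-01,  2.60733650e-01,
         6.99034963e-02],
       [ 9.99999873e-01,  3.69645834e-04,  3.42460553e-04,
         3.89749312e-04],
       [ 2.34235965e-04,  2.60733769e-01, -9.65410714e-01,
        -1.57778837e-01],
       [ 0.00000000e+00,  0.00000000e+00,  0.00000000e+00,
         1.00000000e+00]])}
```

View pics/scene0.png

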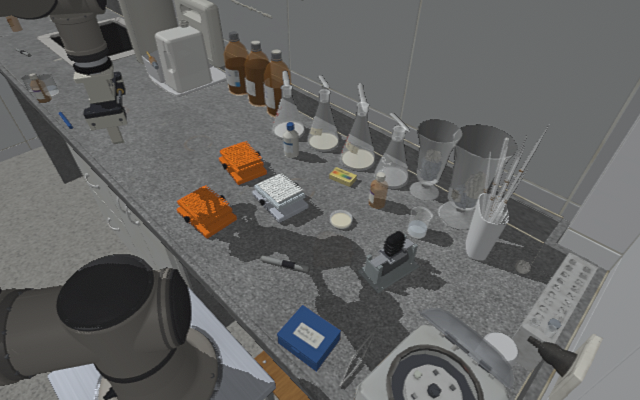

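View pics/side0.png

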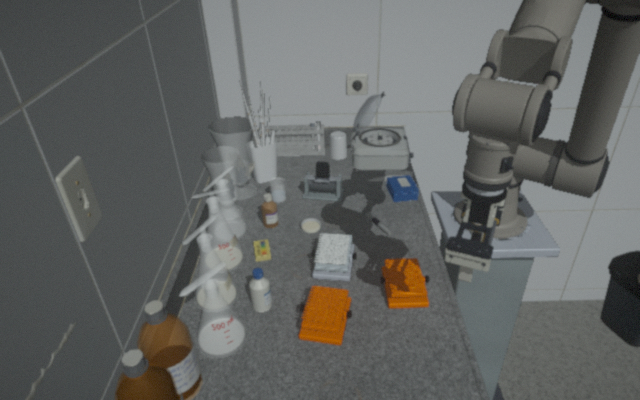

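The scene picture shows the white plate rest at about (280,195) and the roller in its stand at about (392,262). In the side picture they are at (334,255) and (322,182). Next I enlarge crops of both.

Run:
```python
from h import *
def crop(n,x,y,w,h,s):
    im=cv2.imread(f"pics/{n}0.png")[y:y+h,x:x+w]
    return cv2.resize(im,None,fx=s,fy=s,interpolation=cv2.INTER_CUBIC)
a=np.vstack([np.hstack([crop("scene",240,162,80,60,5),crop("scene",352,226,80,60,5)]),np.hstack([crop("side",295,222,80,60,5),crop("side",282,150,80,60,5)])])
cv2.imwrite("pics/c.png",a)
for n,u,v in(("scene",279,185),("side",335,250)):print(onz(n,u,v,.056))
for n,u,v in(("scene",394,240),("side",322,165)):print(onz(n,u,v,.117))
```

```text
[0.48816466 0.20915231 0.056     ]
[0.47800615 0.21252029 0.056     ]
[ 0.50075605 -0.15670942  0.117     ]
[ 0.51179241 -0.14336809  0.117     ]
```

View pics/c.png

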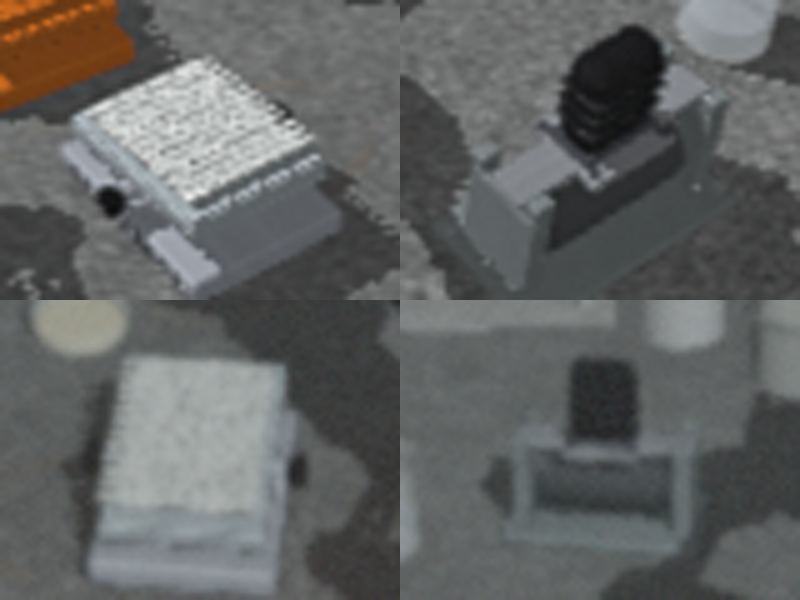

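The crops show the stand with its axle near world x and the plate with its length near world y. In both, x/y agree with the sizes given to about 1 cm. I go above the plate and then the roller, using the wrist camera.

move_arm --pt "29 -33 4 0.11 -1" --pt "30 -33 4 0.11 -1" --pt "30 -33 4 0.11 -1" --pt "30 -33 4 0.1 -1" --pt "30 -33 4 0 -1" --pt "30 -33 4 0 -1" --pt "30 -33 0 0 -1" --pt "30 -33 0 0 -1" --pt "0 0 0 0 -1" --pt "0 0 0 0 -1"

```text
time: 1.1
tool_pos: [0.4597, 0.2117, 0.2502]
tool_rot: [3.142, -0.001, 3.135]
contact_force: [-0.6, 1.2, -0.2]
opening: 0.0919
grip_force: 0.0
```

Run:
```python
from h import *
import pickle
s=monitor.observe();im=save("wrist","pics/w1.png");pickle.dump(s,open("s1.pkl","wb"));print(s["tool_pos"],s["tool_rot"],s["time"])
```

```text
[0.45972368 0.21169775 0.25016903] [ 3.14154676e+00 -1.47956718e-03  3.13534345e+00] 1.1
```

move_arm --pt "0 -45 0 0 -1" --pt "0 -45 0 0 -1" --pt "0 -45 0 0 -1" --pt "4 -45 0 0 -1" --pt "4 -45 0 0 -1" --pt "4 -45 0 0 -1" --pt "4 -45 0 0 -1" --pt "4 -45 0 0 -1" --pt "0 0 0 0 -1" --pt "0 0 0 0 -1"

```text
time: 2.15
tool_pos: [0.4795, -0.1467, 0.2504]
tool_rot: [3.14, -0.001, 3.138]
contact_force: [-1.0, 0.4, -0.4]
opening: 0.0918
grip_force: 0.0
```

Run:
```python
from h import *
import pickle
s=monitor.observe();im=save("wrist","pics/w2.png");pickle.dump(s,open("s2.pkl","wb"));print(s["tool_pos"],s["tool_rot"],s["time"],s["contact_force"])
a=cv2.imread("pics/w1.png")[60:330,220:420];b=cv2.imread("pics/w2.png")[60:330,220:420]
cv2.imwrite("pics/w12.png",cv2.resize(np.hstack([a,b]),None,fx=2,fy=2,interpolation=cv2.INTER_CUBIC))
```

```text
[ 0.47946486 -0.14670932  0.25043829] [ 3.14047431e+00 -7.44682125e-04  3.13753427e+00] 2.15 [-0.96043108  0.43059404 -0.38733015]
```

View pics/w12.png

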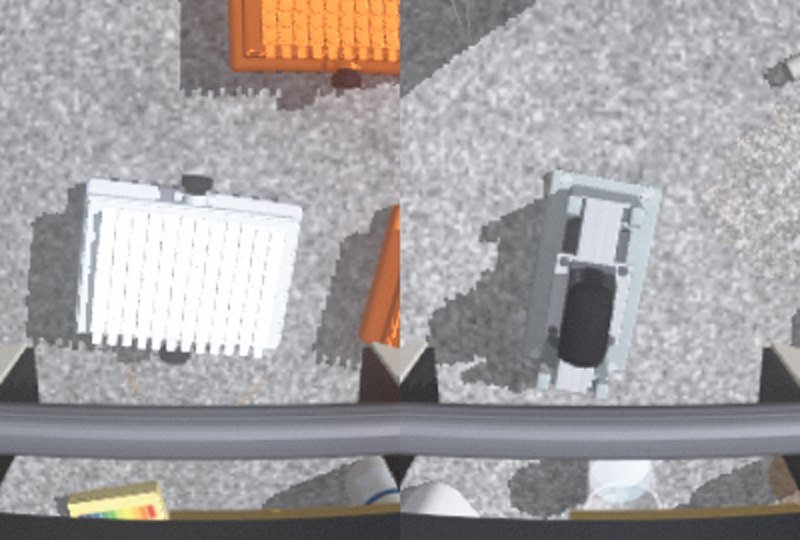

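Left: the sheet's corners are at about (93,208), (285,220), (265,355) and (88,343). Right: the bar runs from (606,198) to (573,390), and the stand base corners are at (548,170), (660,190) and (527,357).

```bash
cat >> h.py <<'E'
def wz(s,u,v,z):
    c=vision.get_calibration("wrist");K=np.array(c["K"]);M=np.array(c["mount"])
    a,b=u-K[0,2],v-K[1,2];r=np.hypot(a,b);t=r/K[0,0]
    d=np.array([np.sin(t)*a/r,-np.sin(t)*b/r,-np.cos(t)])
    Rt=R.from_euler("xyz",s["tool_rot"]).as_matrix()
    o=s["tool_pos"]+Rt@M[:3,3];d=Rt@M[:3,:3]@d
    return o+d*(z-o[2])/d[2]
E
python3 - <<'E'
from h import *
import pickle
s1=pickle.load(open("s1.pkl","rb"));s2=pickle.load(open("s2.pkl","rb"))
P=lambda s,x,y,z,ox:wz(s,220+(x-ox)/2,60+y/2,z)
n=np.linalg.norm
q=[P(s1,x,y,.058,0) for x,y in((93,208),(285,220),(265,355),(88,343))]
print(np.round(q,4),np.mean(q,0),[n(q[i]-q[i-1]) for i in range(4)])
for i,j in((0,1),(3,2)):d=q[j]-q[i];print("yaw from y edges",np.arctan2(-d[0],d[1]))
for i,j in((0,3),(1,2)):d=q[j]-q[i];print("yaw x edges",np.arctan2(d[1],d[0]))
a,b=P(s2,606,198,.066,400),P(s2,573,390,.066,400);d=b-a;print("bar",a,b,(a+b)/2,n(d),np.arctan2(d[1],d[0]))
g=[P(s2,548,170,.008,400),P(s2,660,190,.008,400),P(s2,527,357,.008,400)];print("base",g,n(g[1]-g[0]),n(g[2]-g[0]),(g[1]+g[2])/2)
d=g[1]-g[0];print(np.arctan2(-d[0],d[1]));print("griptop",P(s2,588,320,.122,400))
c=(a+b)/2
for nm in("scene","side"):print(nm,proj(nm,[c[0],c[1],.122]),proj(nm,np.r_[np.mean(q,0)[:2],.058]))
E
```

```text
[[0.4382 0.1519 0.058 ]
 [0.4461 0.2622 0.058 ]
 [0.5289 0.2524 0.058 ]
 [0.5206 0.1447 0.058 ]] [0.4834453  0.20280485 0.058     ] [np.float64(0.08264526024752829), np.float64(0.11057372744494355), np.float64(0.08334656595761827), np.float64(0.10801654421591467)]
yaw from y edges -0.07102954753394337
yaw from y edges -0.07678305038022053
yaw x edges -0.08702766168543004
yaw x edges -0.11761199370978277
bar [ 0.45226389 -0.14157253  0.066     ] [ 0.56811912 -0.16167676  0.066     ] [ 0.5101915  -0.15162465  0.066     ] 0.11758662223832424 -0.17181795231926658
base [array([ 0.44084601, -0.17816353,  0.008     ]), array([ 0.45417262, -0.10564239,  0.008     ]), array([ 0.56969196, -0.19595133,  0.008     ])] 0.07373542467387645 0.13006800348193923 [ 0.51193229 -0.15079686  0.008     ]
-0.1817341679947219
griptop [ 0.50475492 -0.15119553  0.122     ]
scene (np.float64(395.0287620628265), np.float64(234.8963763367602)) (np.float64(279.2020499597535), np.float64(186.34424738920967))
side (np.float64(322.46348312705527), np.float64(162.3819011758012)) (np.float64(332.86236259672546), np.float64(247.12967121243904))
```

move_arm --pt "16 -2 0 -0.085 -1" --pt "15 -2 -30 -0.085 -1" --pt "0 0 -35 0 -1" --pt "0 0 -35 0 -1" --pt "0 0 -30 0 -1" --pt "0 0 -25 0 -1" --pt "0 0 -15 0 -1" --pt "0 0 -10 0 -1" --pt "0 0 0 0 -1" --pt "0 0 0 0 -1"

```text
time: 3.2
tool_pos: [0.5112, -0.1508, 0.0715]
tool_rot: [-3.142, 0.001, 2.969]
contact_force: [-0.1, -0.5, 1.2]
opening: 0.0916
grip_force: 0.0
```

Run:
```python
from h import *
s=monitor.observe();print(s["tool_pos"],s["tool_rot"],s["contact_force"])
save("wrist","pics/w3.png")
b=cv2.imread("pics/w3.png")[30:380,120:520]
a=cv2.resize(cv2.imread("pics/w1.png")[140:260,250:370],(350,350),interpolation=cv2.INTER_CUBIC)
cv2.imwrite("pics/w3c.png",np.hstack([b,a]))
```

```text
[ 0.51116317 -0.15084129  0.07145114] [-3.14152108e+00  9.12717010e-04  2.96914856e+00] [-0.12354456 -0.50979574  1.23619254]
```

View pics/w3c.png

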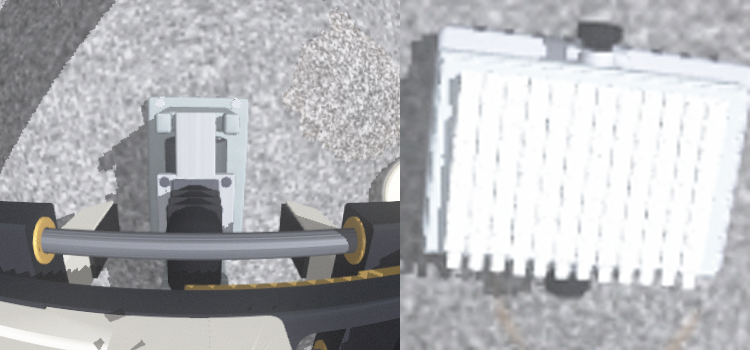

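The roller grip lies centred between the open fingers. The enlarged sheet has corners at about (462,72), (707,95), (693,288) and (447,268). Now I grip and lift.

move_arm --newtons 55 --pt "0 0 0 0 1" --pt "0 0 0 0 1" --pt "0 0 0 0 1" --pt "0 0 0 0 1" --pt "0 0 0 0 1" --pt "0 0 0 0 1" --pt "0 0 0 0 1" --pt "0 0 0 0 1"

```text
time: 4.05
tool_pos: [0.5106, -0.1516, 0.0707]
tool_rot: [3.141, -0.0, 2.968]
contact_force: [-0.4, -0.6, 0.1]
opening: 0.0323
grip_force: 0.0
```

move_arm --pt "0 0 5 0 1" --pt "0 0 10 0 1" --pt "0 0 15 0 1" --pt "0 0 20 0 1" --pt "0 0 25 0 1" --pt "0 0 25 0 1" --pt "0 0 0 0 1" --pt "0 0 0 0 1" --pt "0 0 0 0 1"

```text
time: 4.95
tool_pos: [0.5098, -0.1512, 0.1693]
tool_rot: [3.141, -0.003, 2.968]
contact_force: [-0.2, 0.5, -3.5]
opening: 0.0236
grip_force: 55.0
```

Run:
```python
from h import *
import pickle
s1=pickle.load(open("s1.pkl","rb"));n=np.linalg.norm
k=350/120
def P(x,y,z):return wz(s1,250+(x-400)/k,140+y/k,z)
for z in(.058,.054):
    q=np.array([P(x,y,z) for x,y in((462,72),(707,95),(693,288),(447,268))])
    print(q.round(4).tolist(),q.mean(0),[n(q[i]-q[i-1]) for i in range(4)])
    d=q[1]-q[0]+q[2]-q[3];e=q[3]-q[0]+q[2]-q[1];print(np.arctan2(-d[0],d[1]),np.arctan2(e[1],e[0]))
s=monitor.observe();print({k:np.round(v,4) for k,v in s.items()})
```

```text
[[0.4391, 0.1575, 0.058], [0.4491, 0.2539, 0.058], [0.5304, 0.25, 0.058], [0.521, 0.1473, 0.058]] [0.48490295 0.20215746 0.058     ] [np.float64(0.08253786790161598), np.float64(0.0969178359855268), np.float64(0.0814399328831565), np.float64(0.1030706278632878)]
-0.09688095925746788 -0.08549222881096873
[[0.4397, 0.1568, 0.054], [0.4497, 0.2543, 0.054], [0.532, 0.2504, 0.054], [0.5225, 0.1466, 0.054]] [0.48598568 0.20203991 0.054     ] [np.float64(0.0834810203397692), np.float64(0.09802530696380835), np.float64(0.08237053932132293), np.float64(0.10424840621451809)]
-0.09688095925746715 -0.08549222881096853
{'time': np.float64(4.95), 'qpos': array([-4.3260e-01,  4.0860e-01,  1.5908e+00,  1.0000e-04,  1.1450e+00,
       -1.8296e+00]), 'qvel': array([-0.0005,  0.0085,  0.0006, -0.0002,  0.0023, -0.0004]), 'joint_efforts': array([ 2.08000e-02, -4.76034e+01, -2.43881e+01, -4.92000e-02,
        4.78000e-02, -3.00000e-04]), 'tool_pos': array([ 0.5098, -0.1512,  0.1693]), 'tool_rot': array([ 3.1408e+00, -2.7000e-03,  2.9678e+00]), 'contact_force': array([-0.2183,  0.4611, -3.5177]), 'torque': array([ 0.0878,  0.0193, -0.022 ]), 'grip_force': np.float64(54.9953), 'opening': np.float64(0.0236)}
```

Run:
```python
from h import *
import pickle
from scipy.optimize import least_squares
s1=pickle.load(open("s1.pkl","rb"))
cv=vision.get_calibration("wrist");K=cv["K"];M=cv["mount"]
def wp(s,p):
    Rt=R.from_euler("xyz",s["tool_rot"]).as_matrix();q=M[:3,:3].T@(Rt.T@(p-s["tool_pos"])-M[:3,3])
    a,b=q[0],-q[1];h=np.hypot(a,b);t=np.arctan2(h,-q[2]);return K[0,0]*t*a/h+K[0,2],K[0,0]*t*b/h+K[1,2]
# order: (-x,-y),(-x,+y),(+x,+y),(+x,-y)
k=350/120
W=np.array([(250+(x-400)/k,140+y/k) for x,y in((462,72),(707,95),(693,288),(447,268))])
C=np.array([(240+x/5,162+y/5) for x,y in((195,212),(75,118),(207,58),(320,148))])
S=np.array([(295+x/5,222+(y-300)/5) for x,y in((287,366),(274,512),(97,502),(122,358))])
def model(p):
    x,y,yaw,t=p[:4]
    c=np.array([(-.038,-.0535,.004),(-.038,.0535,.004),(.038,.0535,.004),(.038,-.0535,.004)])
    return R.from_euler("z",yaw).apply(R.from_euler("x",t).apply(c))+[x,y,.054]
def f(p,sel=(1,1,1)):
    X=model(p);r=[]
    r.append(sel[0]*(np.array([wp(s1,v) for v in X])-W));r.append(sel[1]*(np.array([proj("scene",v) for v in X])-C));r.append(sel[2]*(np.array([proj("side",v) for v in X])-S))
    return np.array(r).ravel()
for sel in((1,1,1),(1,0,0),(0,1,0),(0,0,1)):
    o=least_squares(f,[.485,.203,-.09,0],args=(sel,),loss="soft_l1");print(sel,o.x.round(4));
    if sel==(1,1,1):print(f(o.x).reshape(3,4,2).round(1).tolist())
s=monitor.observe();print(s["contact_force"],s["torque"])
```

```text
(1, 1, 1) [ 0.4832  0.2029 -0.1124 -0.1331]
[[[-3.1, 1.3], [4.7, 1.0], [1.0, -4.7], [-2.0, -2.6]], [[-0.4, -3.5], [1.7, -1.7], [-2.0, -0.6], [-1.9, -2.8]], [[-3.8, -1.5], [-4.0, -1.2], [1.8, -0.8], [1.5, -1.2]]]
(1, 0, 0) [ 0.4828  0.2005 -0.0559  0.3007]
(0, 1, 0) [ 0.4791  0.1946 -0.1224 -0.0812]
(0, 0, 1) [ 0.4802  0.208  -0.1153 -0.1144]
[-0.21832773  0.46108769 -3.51773562] [ 0.08782296  0.01926809 -0.02201442]
```

move_arm --pt "-3 30 0 0.08 1" --pt "-3 38 0 0 1" --pt "-3 38 0 0 1" --pt "-3 38 0 0 1" --pt "-3 38 0 0 1" --pt "-3 38 0 0 1" --pt "-3 38 0 0 1" --pt "-3 38 0 0 1" --pt "-2 38 0 0 1" --pt "0 20 0 0 1" --pt "0 0 0 0 1" --pt "0 0 0 0 1"

```text
time: 6.15
tool_pos: [0.4839, 0.2023, 0.1694]
tool_rot: [-3.14, -0.002, 3.049]
contact_force: [0.5, -0.2, -3.8]
opening: 0.0239
grip_force: 55.0
```

Run:
```python
from h import *
s=monitor.observe();print(s["tool_pos"],s["tool_rot"],s["contact_force"])
a=save("scene","pics/sc2.png");b=save("side","pics/si2.png")
a=cv2.imread("pics/sc2.png")[130:230,225:325];b=cv2.imread("pics/si2.png")[195:295,285:385]
cv2.imwrite("pics/v5.png",cv2.resize(np.hstack([a,b]),None,fx=4,fy=4,interpolation=cv2.INTER_CUBIC))
```

```text
[0.48389314 0.20227618 0.16939269] [-3.14035248e+00 -2.45110852e-03  3.04907620e+00] [ 0.5176033  -0.20208987 -3.78142666]
```

View pics/v5.png

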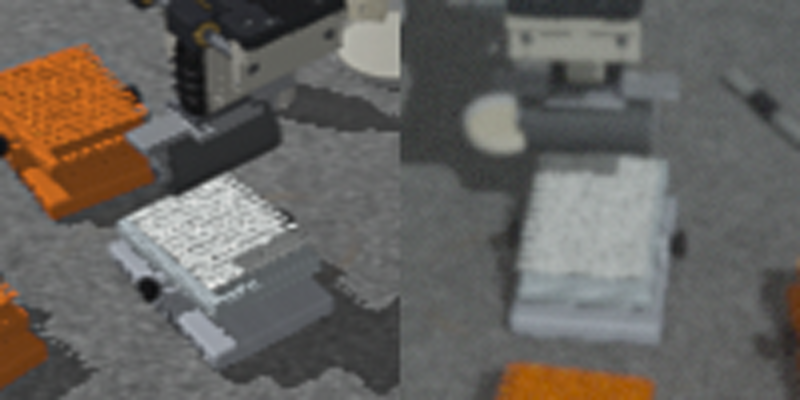

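The roller hangs upright in the gripper above the sheet, with its wheel axle parallel to the strips. In both views it is in line with the plate. I descend gently at the middle.

move_arm --pt "-2 0 -10 0 1" --pt "0 0 -15 0 1" --pt "0 0 -10 0 1" --pt "0 0 -5 0 1" --pt "0 0 0 0 1" --pt "0 0 0 0 1"

```text
time: 6.85
tool_pos: [0.4829, 0.2023, 0.131]
tool_rot: [3.141, 0.0, 3.048]
contact_force: [0.7, 0.7, -3.3]
opening: 0.0238
grip_force: 55.0
```

move_arm --pt "0 0 -2 0 1" --pt "0 0 -2 0 1" --pt "0 0 -1 0 1" --pt "0 0 0 0 1"

```text
time: 7.25
tool_pos: [0.4826, 0.2024, 0.1256]
tool_rot: [3.142, -0.0, 3.048]
contact_force: [-0.2, -1.0, -3.3]
opening: 0.0238
grip_force: 55.0
```

move_arm --pt "0 0 -1 0 1" --pt "0 0 -1 0 1" --pt "0 0 0 0 1"

```text
time: 7.55
tool_pos: [0.4826, 0.2024, 0.1236]
tool_rot: [-3.142, -0.0, 3.048]
contact_force: [-0.5, -0.2, -3.4]
opening: 0.0238
grip_force: 55.0
```

move_arm --pt "0 0 -1 0 1" --pt "0 0 -1 0 1" --pt "0 0 0 0 1"

```text
time: 7.85
tool_pos: [0.4826, 0.2024, 0.1216]
tool_rot: [-3.142, -0.0, 3.048]
contact_force: [-0.1, -0.5, -3.6]
opening: 0.0233
grip_force: 55.0
```

move_arm --pt "0 0 -1 0 1" --pt "0 0 -1 0 1" --pt "0 0 0 0 1"

```text
time: 8.15
tool_pos: [0.4826, 0.2024, 0.1196]
tool_rot: [3.142, -0.0, 3.048]
contact_force: [0.3, 0.6, -2.8]
opening: 0.0237
grip_force: 55.0
```

move_arm --pt "0 0 -1 0 1" --pt "0 0 0 0 1"

```text
time: 8.35
tool_pos: [0.4827, 0.2025, 0.1189]
tool_rot: [3.141, 0.0, 3.048]
contact_force: [1.0, -0.5, -2.6]
opening: 0.0236
grip_force: 55.0
```

move_arm --pt "0 0 -1 0 1" --pt "0 0 0 0 1"

```text
time: 8.55
tool_pos: [0.4829, 0.2027, 0.1183]
tool_rot: [3.141, 0.001, 3.048]
contact_force: [-1.2, 1.5, 3.4]
opening: 0.024
grip_force: 55.0
```

move_arm --pt "0 0 -1 0 1" --pt "0 0 0 0 1"

```text
time: 8.75
tool_pos: [0.4829, 0.2029, 0.1178]
tool_rot: [3.14, 0.001, 3.048]
contact_force: [-2.6, 1.6, 8.0]
opening: 0.0235
grip_force: 55.0
```

move_arm --pt "0 0 -1 0 1" --pt "0 0 0 0 1"

```text
time: 8.95
tool_pos: [0.483, 0.2031, 0.1175]
tool_rot: [3.14, 0.002, 3.048]
contact_force: [-3.8, 2.4, 14.0]
opening: 0.0238
grip_force: 55.0
```

move_arm --pt "0 0 -0.5 0 1" --pt "0 0 0 0 1"

```text
time: 9.15
tool_pos: [0.4831, 0.2033, 0.1175]
tool_rot: [3.139, 0.002, 3.048]
contact_force: [-5.0, 1.9, 17.6]
opening: 0.0237
grip_force: 55.0
```

move_arm --pt "0 0 -0.5 0 1" --pt "0 0 0 0 1"

```text
time: 9.35
tool_pos: [0.4831, 0.2035, 0.1172]
tool_rot: [3.139, 0.002, 3.048]
contact_force: [-6.0, 2.6, 18.0]
opening: 0.0239
grip_force: 55.0
```

move_arm --pt "-0.3 -3 0.4 0 1" --pt "-0.3 -3 0.4 0 1" --pt "0 0 0 0 1"

```text
time: 9.65
tool_pos: [0.4825, 0.1973, 0.1175]
tool_rot: [3.139, 0.002, 3.047]
contact_force: [-5.2, 4.0, 15.1]
opening: 0.0236
grip_force: 55.0
```

move_arm --pt "-0.3 -3 0.4 0 1" --pt "-0.3 -3 0.4 0 1" --pt "0 0 0 0 1"

```text
time: 9.95
tool_pos: [0.4819, 0.1912, 0.1183]
tool_rot: [3.139, 0.002, 3.047]
contact_force: [-4.0, 2.8, 14.1]
opening: 0.0238
grip_force: 55.0
```

move_arm --pt "-0.3 -3 0 0 1" --pt "-0.3 -3 0.2 0 1" --pt "-0.3 -3 0.4 0 1" --pt "0 0 0 0 1"

```text
time: 10.35
tool_pos: [0.4811, 0.1821, 0.1188]
tool_rot: [3.139, 0.002, 3.047]
contact_force: [-3.9, 3.2, 13.5]
opening: 0.0239
grip_force: 55.0
```

move_arm --pt "-0.3 -3 0.4 0 1" --pt "-0.3 -3 0.4 0 1" --pt "-0.3 -3 0.4 0 1" --pt "0 0 0 0 1"

```text
time: 10.75
tool_pos: [0.4802, 0.173, 0.1198]
tool_rot: [3.14, 0.002, 3.047]
contact_force: [-3.0, 2.9, 12.5]
opening: 0.0241
grip_force: 55.0
```

move_arm --pt "-0.3 -3 0 0 1" --pt "-0.3 -3 0 0 1" --pt "-0.3 -3 0.3 0 1" --pt "0 0 0 0 1"

```text
time: 11.15
tool_pos: [0.4794, 0.1641, 0.1203]
tool_rot: [3.139, 0.003, 3.047]
contact_force: [-3.1, 2.6, 14.1]
opening: 0.0241
grip_force: 55.0
```

move_arm --pt "-0.3 -3 0.2 0 1" --pt "-0.3 -3 0.3 0 1" --pt "-0.3 -3 0.3 0 1" --pt "0 0 0 0 1"

```text
time: 11.55
tool_pos: [0.4784, 0.1544, 0.1204]
tool_rot: [3.141, 0.002, 3.047]
contact_force: [-1.8, 1.6, 10.2]
opening: 0.0234
grip_force: 55.0
```

move_arm --pt "-0.2 -2 -0.4 0 1" --pt "0 0 -0.5 0 1" --pt "0 0 0 0 1"

```text
time: 11.85
tool_pos: [0.4783, 0.1527, 0.1203]
tool_rot: [3.141, 0.003, 3.048]
contact_force: [-4.1, 0.5, 17.8]
opening: 0.0234
grip_force: 55.0
```

move_arm --pt "0 0 -0.3 0 1" --pt "0 0 0 0 1"

```text
time: 12.05
tool_pos: [0.4783, 0.1528, 0.1203]
tool_rot: [3.14, 0.003, 3.048]
contact_force: [-5.2, 1.2, 18.3]
opening: 0.0237
grip_force: 55.0
```

move_arm --pt "0 0 0.4 0 1" --pt "0.3 3 -0.2 0 1" --pt "0.3 3 -0.3 0 1" --pt "0.3 3 -0.4 0 1" --pt "0 0 0 0 1"

```text
time: 12.55
tool_pos: [0.4793, 0.1622, 0.1194]
tool_rot: [3.14, 0.003, 3.048]
contact_force: [-3.4, 2.0, 14.1]
opening: 0.0238
grip_force: 55.0
```

move_arm --pt "0.3 3 -0.3 0 1" --pt "0.3 3 -0.3 0 1" --pt "0.3 3 -0.3 0 1" --pt "0 0 0 0 1"

```text
time: 12.95
tool_pos: [0.4801, 0.1712, 0.1184]
tool_rot: [3.14, 0.002, 3.048]
contact_force: [-1.9, 3.4, 12.6]
opening: 0.0242
grip_force: 55.0
```

move_arm --pt "0.3 3 -0.6 0 1" --pt "0.3 3 -0.5 0 1" --pt "0.3 3 -0.3 0 1" --pt "0 0 0 0 1"

```text
time: 13.35
tool_pos: [0.481, 0.1802, 0.1173]
tool_rot: [3.14, 0.003, 3.048]
contact_force: [-3.3, 1.7, 15.7]
opening: 0.0234
grip_force: 55.0
```

move_arm --pt "0.3 3 -0.4 0 1" --pt "0.3 3 -0.4 0 1" --pt "0.3 3 -0.3 0 1" --pt "0 0 0 0 1"

```text
time: 13.75
tool_pos: [0.4819, 0.189, 0.1163]
tool_rot: [3.14, 0.003, 3.048]
contact_force: [-3.7, 0.4, 16.8]
opening: 0.0236
grip_force: 55.0
```

move_arm --pt "0.3 3 -0.3 0 1" --pt "0.3 3 -0.3 0 1" --pt "0 0 0 0 1"

```text
time: 14.05
tool_pos: [0.4825, 0.1952, 0.1156]
tool_rot: [3.14, 0.003, 3.048]
contact_force: [-4.3, 2.3, 16.1]
opening: 0.0236
grip_force: 55.0
```

move_arm --pt "0.3 3 -0.4 0 1" --pt "0.3 3 -0.3 0 1" --pt "0.3 3 -0.3 0 1" --pt "0 0 0 0 1"

```text
time: 14.45
tool_pos: [0.4834, 0.2039, 0.1146]
tool_rot: [3.14, 0.003, 3.048]
contact_force: [-4.6, 1.1, 16.5]
opening: 0.0243
grip_force: 55.0
```

move_arm --pt "0.3 3 -0.4 0 1" --pt "0.3 3 -0.3 0 1" --pt "0 0 0 0 1"

```text
time: 14.75
tool_pos: [0.484, 0.2098, 0.1139]
tool_rot: [3.14, 0.003, 3.048]
contact_force: [-2.8, -0.1, 15.8]
opening: 0.0238
grip_force: 55.0
```

move_arm --pt "0.3 3 -0.4 0 1" --pt "0.3 3 -0.3 0 1" --pt "0 0 0 0 1"

```text
time: 15.05
tool_pos: [0.4846, 0.2155, 0.1133]
tool_rot: [3.141, 0.002, 3.048]
contact_force: [-4.2, -1.9, 17.0]
opening: 0.0242
grip_force: 55.0
```

move_arm --pt "0.3 3 -0.3 0 1" --pt "0.3 3 -0.3 0 1" --pt "0.3 3 -0.3 0 1" --pt "0 0 0 0 1"

```text
time: 15.45
tool_pos: [0.4855, 0.2247, 0.1123]
tool_rot: [3.141, 0.003, 3.048]
contact_force: [-3.8, -0.8, 15.2]
opening: 0.0234
grip_force: 55.0
```

move_arm --pt "0.3 3 -0.3 0 1" --pt "0.3 3 -0.4 0 1" --pt "0.3 3 -0.3 0 1" --pt "0 0 0 0 1"

```text
time: 15.85
tool_pos: [0.4864, 0.2338, 0.1114]
tool_rot: [3.141, 0.003, 3.048]
contact_force: [-4.9, -1.1, 16.0]
opening: 0.0235
grip_force: 55.0
```

move_arm --pt "0.3 3 -0.3 0 1" --pt "0.3 3 -0.4 0 1" --pt "0.3 3 -0.3 0 1" --pt "0 0 0 0 1"

```text
time: 16.25
tool_pos: [0.4873, 0.2427, 0.1104]
tool_rot: [3.141, 0.003, 3.048]
contact_force: [-4.0, -1.5, 16.2]
opening: 0.0239
grip_force: 55.0
```

move_arm --pt "0.3 3 -0.3 0 1" --pt "0.3 3 -0.4 0 1" --pt "0.2 2 -0.2 0 1" --pt "0 0 0 0 1"

```text
time: 16.65
tool_pos: [0.4882, 0.2515, 0.1093]
tool_rot: [3.139, 0.003, 3.048]
contact_force: [-3.5, 1.9, 13.4]
opening: 0.0238
grip_force: 55.0
```

move_arm --pt "0.2 2 -0.2 0 1" --pt "0 0 0 0 1"

```text
time: 16.85
tool_pos: [0.4884, 0.2535, 0.1089]
tool_rot: [3.139, 0.003, 3.048]
contact_force: [-2.3, 2.8, 12.3]
opening: 0.0235
grip_force: 55.0
```

move_arm --pt "-0.1 -1 -0.3 0 1" --pt "-0.3 -3 0.1 0 1" --pt "-0.3 -3 0.3 0 1" --pt "0 0 0 0 1"

```text
time: 17.25
tool_pos: [0.4878, 0.2463, 0.1095]
tool_rot: [3.139, 0.003, 3.048]
contact_force: [-3.7, 2.8, 15.3]
opening: 0.0238
grip_force: 55.0
```

move_arm --pt "-0.3 -3 0.3 0 1" --pt "-0.3 -3 0.4 0 1" --pt "-0.3 -3 0.3 0 1" --pt "0 0 0 0 1"

```text
time: 17.65
tool_pos: [0.4869, 0.2372, 0.1106]
tool_rot: [3.139, 0.003, 3.047]
contact_force: [-3.7, 2.8, 14.5]
opening: 0.024
grip_force: 55.0
```

move_arm --pt "-0.3 -3 0.3 0 1" --pt "-0.3 -3 0.4 0 1" --pt "-0.3 -3 0.3 0 1" --pt "0 0 0 0 1"

```text
time: 18.05
tool_pos: [0.4861, 0.2282, 0.1116]
tool_rot: [3.139, 0.003, 3.047]
contact_force: [-3.6, 2.3, 15.4]
opening: 0.0236
grip_force: 55.0
```

Steady. I continue back to the other end.

move_arm --pt "-0.3 -3 0.3 0 1" --pt "-0.3 -3 0.3 0 1" --pt "-0.3 -3 0.3 0 1" --pt "-0.3 -3 0.4 0 1" --pt "-0.3 -3 0.3 0 1" --pt "-0.3 -3 0.3 0 1" --pt "0 0 0 0 1"

```text
time: 18.75
tool_pos: [0.4843, 0.2102, 0.1137]
tool_rot: [3.139, 0.004, 3.047]
contact_force: [-4.3, 3.3, 16.6]
opening: 0.0238
grip_force: 55.0
```

move_arm --pt "-0.3 -3 0.3 0 1" --pt "-0.3 -3 0.3 0 1" --pt "-0.3 -3 0.4 0 1" --pt "-0.3 -3 0.3 0 1" --pt "-0.3 -3 0.3 0 1" --pt "-0.3 -3 0.4 0 1" --pt "0 0 0 0 1"

```text
time: 19.45
tool_pos: [0.4826, 0.1922, 0.1158]
tool_rot: [3.139, 0.004, 3.047]
contact_force: [-4.1, 3.0, 17.5]
opening: 0.0239
grip_force: 55.0
```

move_arm --pt "-0.3 -3 0.3 0 1" --pt "-0.3 -3 0.3 0 1" --pt "-0.3 -3 0.4 0 1" --pt "-0.3 -3 0.3 0 1" --pt "-0.3 -3 0.3 0 1" --pt "-0.3 -3 0.4 0 1" --pt "0 0 0 0 1"

```text
time: 20.15
tool_pos: [0.4809, 0.1742, 0.1179]
tool_rot: [3.139, 0.004, 3.047]
contact_force: [-4.4, 3.0, 19.8]
opening: 0.0237
grip_force: 55.0
```

move_arm --pt "-0.3 -3 0.9 0 1" --pt "-0.3 -3 0.5 0 1" --pt "-0.3 -3 0.3 0 1" --pt "-0.3 -3 0.4 0 1" --pt "0 0 0 0 1"

```text
time: 20.65
tool_pos: [0.4797, 0.1619, 0.1194]
tool_rot: [3.14, 0.004, 3.047]
contact_force: [-2.6, 2.1, 15.0]
opening: 0.0236
grip_force: 55.0
```

move_arm --pt "-0.3 -3 0.4 0 1" --pt "-0.3 -3 0.3 0 1" --pt "-0.3 -3 0.3 0 1" --pt "-0.1 -1 0 0 1" --pt "0 0 0 0 1"

```text
time: 21.15
tool_pos: [0.4786, 0.1515, 0.1204]
tool_rot: [3.141, 0.004, 3.047]
contact_force: [-3.0, -0.5, 16.1]
opening: 0.0232
grip_force: 55.0
```

move_arm --pt "0 0 5 0 1" --pt "0 0 15 0 1" --pt "0 0 20 0 1" --pt "0 0 13 0 1" --pt "0 0 0 0 1"

```text
time: 21.65
tool_pos: [0.4784, 0.1514, 0.1724]
tool_rot: [3.141, 0.003, 3.048]
contact_force: [1.0, 0.1, -3.3]
opening: 0.0238
grip_force: 55.0
```

move_arm --pt "4 -30 0 -0.04 1" --pt "4 -40 0 -0.04 1" --pt "4 -40 0 0 1" --pt "4 -40 0 0 1" --pt "4 -40 0 0 1" --pt "4 -40 0 0 1" --pt "4 -40 0 0 1" --pt "3 -30 0 0 1" --pt "0 0 0 0 1" --pt "0 0 0 0 1" --pt "0 0 0 0 1"

```text
time: 22.75
tool_pos: [0.508, -0.1475, 0.1704]
tool_rot: [3.141, -0.002, 2.968]
contact_force: [-0.7, -1.2, -3.8]
opening: 0.0236
grip_force: 55.0
```

Run:
```python
from h import *
s=monitor.observe();print(s["tool_pos"],s["tool_rot"],s["contact_force"])
save("scene","pics/sc3.png");save("side","pics/si3.png")
g=lambda f,x,y,w,h,k:cv2.resize(cv2.imread(f)[y:y+h,x:x+w],None,fx=k,fy=k,interpolation=cv2.INTER_CUBIC)
a=np.vstack([g("pics/sc3.png",240,162,80,60,5),g("pics/si3.png",295,222,80,60,5)])
b=np.vstack([g("pics/sc3.png",340,190,100,75,4),g("pics/si3.png",272,120,100,75,4)])
cv2.imwrite("pics/v6.png",np.hstack([a,b]))
```

```text
[ 0.50802908 -0.14754987  0.17041576] [ 3.14071678e+00 -1.75100432e-03  2.96836178e+00] [-0.65754007 -1.2043051  -3.81490101]
```

View pics/v6.png

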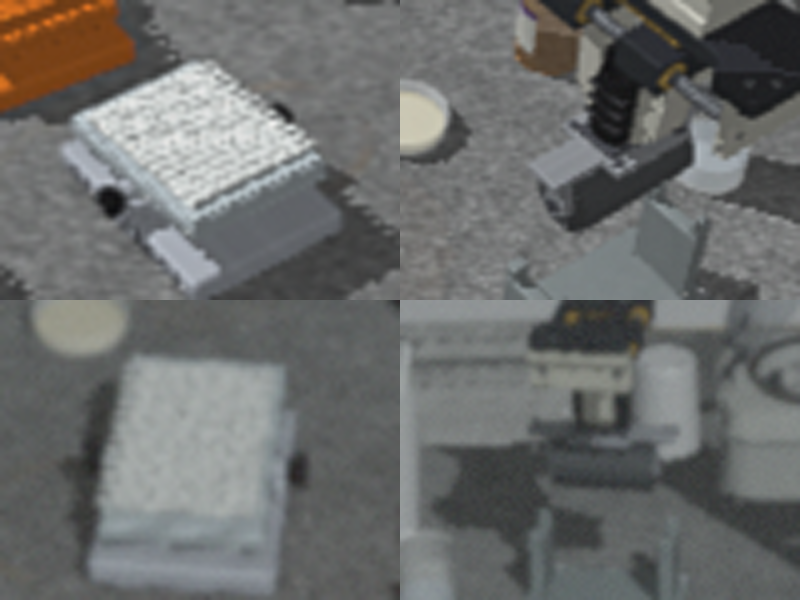

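The sheet looks even now and the roller hangs straight above the stand. A dark line near the strip1 edge (crop 195–305, 155–210) deserves a closer look.

Run:
```python
from h import *
ims=[vision.read_camera("scene") for _ in range(4)];m=np.mean(ims,0).astype(np.uint8)[:,:,::-1]
cv2.imwrite("pics/m.png",m)
g=lambda im,x,y,w,h,k:cv2.resize(im[y:y+h,x:x+w],None,fx=k,fy=k,interpolation=cv2.INTER_CUBIC)
a=np.hstack([g(cv2.imread("pics/scene0.png"),250,170,57,45,7),g(m,250,170,57,45,7)])
cv2.imwrite("pics/v7.png",np.clip(a*0.75,0,255).astype(np.uint8))
# predicted strip1 outer edge / strip12 outer edge for home
for cy in(.1985,.2025,.2065):
  for ly in(-.0535,-.045,.0535):
    print(cy,ly,[tuple(np.round((np.array(proj("scene",R.from_euler("z",-.095).apply(R.from_euler("x",-.111).apply([lx,ly,0]))+[.483,cy,.054]))-[250,170])*7)) for lx in(-.038,.038)])
```

```text
0.1985 -0.0535 [(np.float64(212.0), np.float64(233.0)), (np.float64(374.0), np.float64(146.0))]
0.1985 -0.045 [(np.float64(199.0), np.float64(223.0)), (np.float64(360.0), np.float64(136.0))]
0.1985 0.0535 [(np.float64(54.0), np.float64(110.0)), (np.float64(211.0), np.float64(32.0))]
0.2025 -0.0535 [(np.float64(205.0), np.float64(228.0)), (np.float64(367.0), np.float64(141.0))]
0.2025 -0.045 [(np.float64(192.0), np.float64(218.0)), (np.float64(353.0), np.float64(132.0))]
0.2025 0.0535 [(np.float64(47.0), np.float64(106.0)), (np.float64(204.0), np.float64(28.0))]
0.2065 -0.0535 [(np.float64(198.0), np.float64(223.0)), (np.float64(359.0), np.float64(136.0))]
0.2065 -0.045 [(np.float64(185.0), np.float64(213.0)), (np.float64(346.0), np.float64(127.0))]
0.2065 0.0535 [(np.float64(41.0), np.float64(101.0)), (np.float64(198.0), np.float64(23.0))]
```

View pics/v7.png

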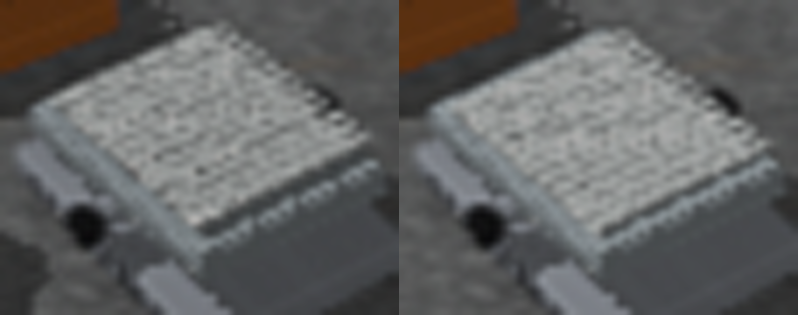

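The strip1 edge is now down evenly by about 4 mm: it was around (200,218) and is now around (600,237) in the right half. That matches the measured home line. Next I set the roller back in its stand.

move_arm --pt "2.5 -4 0 0 1" --pt "0 0 -12 0 1" --pt "0 0 -15 0 1" --pt "0 0 -8 0 1" --pt "0 0 0 0 1" --pt "0 0 0 0 1"

```text
time: 23.65
tool_pos: [0.5111, -0.1527, 0.1361]
tool_rot: [3.141, -0.0, 2.968]
contact_force: [0.5, 0.3, -3.6]
opening: 0.0237
grip_force: 55.0
```

Run:
```python
from h import *
s=monitor.observe();print(s["tool_pos"],s["tool_rot"],s["contact_force"],s["time"])
save("wrist","pics/w4.png");save("side","pics/si4.png")
b=cv2.imread("pics/w4.png")[60:330,180:460]
a=cv2.resize(cv2.imread("pics/si4.png")[135:210,282:362],(400,375),interpolation=cv2.INTER_CUBIC)
b=cv2.resize(b,(389,375),interpolation=cv2.INTER_CUBIC)
cv2.imwrite("pics/v8.png",np.hstack([b,a]))
```

```text
[ 0.51114575 -0.15268042  0.13614077] [ 3.14145130e+00 -2.14889940e-04  2.96770234e+00] [ 0.50766118  0.33862044 -3.555397  ] 23.65
```

View pics/v8.png

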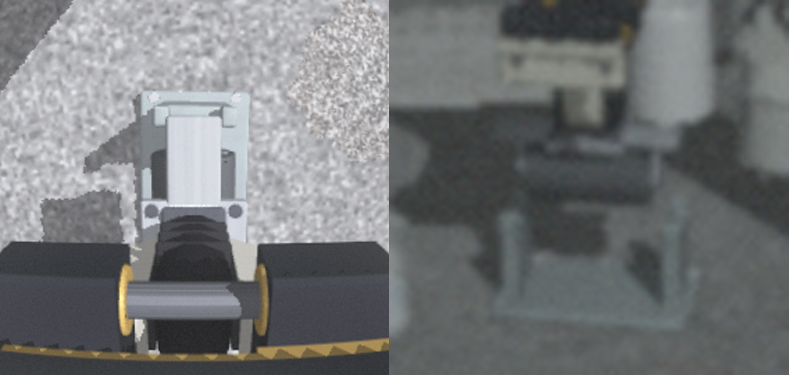

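The wrist view shows the bar (168–222) centred between the horns (155–236). The side view shows the wheel between the cheeks. I lower it.

move_arm --pt "-0.3 1 -8 0 1" --pt "0 0 -8 0 1" --pt "0 0 -8 0 1" --pt "0 0 0 0 1"

```text
time: 24.15
tool_pos: [0.5098, -0.1512, 0.1107]
tool_rot: [3.141, -0.003, 2.968]
contact_force: [-0.5, -0.6, -3.3]
opening: 0.0239
grip_force: 55.0
```

move_arm --pt "0 0 -6 0 1" --pt "0 0 -6 0 1" --pt "0 0 -6 0 1" --pt "0 0 0 0 1"

```text
time: 24.55
tool_pos: [0.5102, -0.1514, 0.0932]
tool_rot: [3.141, -0.002, 2.968]
contact_force: [1.1, 0.5, -4.0]
opening: 0.0238
grip_force: 55.0
```

move_arm --pt "0 0 -4 0 1" --pt "0 0 -4 0 1" --pt "0 0 0 0 1"

```text
time: 24.85
tool_pos: [0.5104, -0.1515, 0.0857]
tool_rot: [3.141, -0.001, 2.968]
contact_force: [-0.3, 0.4, -3.5]
opening: 0.0238
grip_force: 55.0
```

move_arm --pt "0 0 -3 0 1" --pt "0 0 -3 0 1" --pt "0 0 0 0 1"

```text
time: 25.15
tool_pos: [0.5105, -0.1515, 0.0798]
tool_rot: [3.141, -0.001, 2.968]
contact_force: [-1.0, 0.5, -3.1]
opening: 0.0239
grip_force: 55.0
```

move_arm --pt "0 0 -2 0 1" --pt "0 0 -1.5 0 1" --pt "0 0 0 0 1"

```text
time: 25.45
tool_pos: [0.5106, -0.1516, 0.0765]
tool_rot: [3.141, -0.0, 2.968]
contact_force: [0.6, -0.4, -3.8]
opening: 0.0239
grip_force: 55.0
```

move_arm --pt "0 0 -1 0 1" --pt "0 0 0 0 1"

```text
time: 25.65
tool_pos: [0.5107, -0.1516, 0.0757]
tool_rot: [3.141, -0.0, 2.968]
contact_force: [0.3, 0.3, -3.8]
opening: 0.0239
grip_force: 55.0
```

move_arm --pt "0 0 -1 0 1" --pt "0 0 0 0 1"

```text
time: 25.85
tool_pos: [0.5108, -0.1516, 0.0748]
tool_rot: [3.142, 0.0, 2.968]
contact_force: [0.3, 0.4, -4.3]
opening: 0.0238
grip_force: 55.0
```

move_arm --pt "0 0 -0.7 0 1" --pt "0 0 0 0 1"

```text
time: 26.05
tool_pos: [0.5109, -0.1517, 0.0747]
tool_rot: [-3.141, 0.0, 2.968]
contact_force: [-1.8, 0.4, 4.9]
opening: 0.0238
grip_force: 55.0
```

Contact on the notch floors came at the predicted height (0.0748). I release and rise.

move_arm --pt "0 0 0.5 0 1" --pt "0 0 0 0 0.3" --pt "0 0 0 0 -0.3" --pt "0 0 0 0 -1" --pt "0 0 0 0 -1" --pt "0 0 0 0 -1" --pt "0 0 0 0 -1" --pt "0 0 0 0 -1" --pt "0 0 0 0 -1" --pt "0 0 0 0 -1"

```text
time: 27.05
tool_pos: [0.5108, -0.1516, 0.0745]
tool_rot: [3.142, -0.0, 2.968]
contact_force: [0.0, 0.2, -0.2]
opening: 0.0899
grip_force: 0.0
```

move_arm --pt "0 0 5 0 -1" --pt "0 0 10 0 -1" --pt "0 0 20 0 -1" --pt "0 0 30 0 -1" --pt "0 0 40 0 -1" --pt "0 0 40 0 -1" --pt "-20 0 30 0 -1" --pt "0 0 0 0 -1" --pt "0 0 0 0 -1"

```text
time: 27.95
tool_pos: [0.4908, -0.1517, 0.2507]
tool_rot: [-3.141, 0.002, 2.967]
contact_force: [0.1, 0.8, 0.9]
opening: 0.0918
grip_force: 0.0
```

Run:
```python
from h import *
s=monitor.observe();print(s["tool_pos"],s["contact_force"],s["time"])
save("wrist","pics/w5.png");save("side","pics/si5.png");save("scene","pics/sc5.png")
a=cv2.resize(cv2.imread("pics/si5.png")[140:200,282:362],(400,300),interpolation=cv2.INTER_CUBIC)
c=cv2.resize(cv2.imread("pics/sc5.png")[226:286,352:432],(400,300),interpolation=cv2.INTER_CUBIC)
b=cv2.resize(cv2.imread("pics/w5.png")[90:330,220:420],(400,480),interpolation=cv2.INTER_CUBIC)
cv2.imwrite("pics/v9.png",np.hstack([np.vstack([a,c])[:600],np.vstack([b,np.zeros((120,400,3),np.uint8)])]))
```

```text
[ 0.49080038 -0.15166686  0.25074172] [0.06555777 0.78861354 0.94278743] 27.95
```

View pics/v9.png

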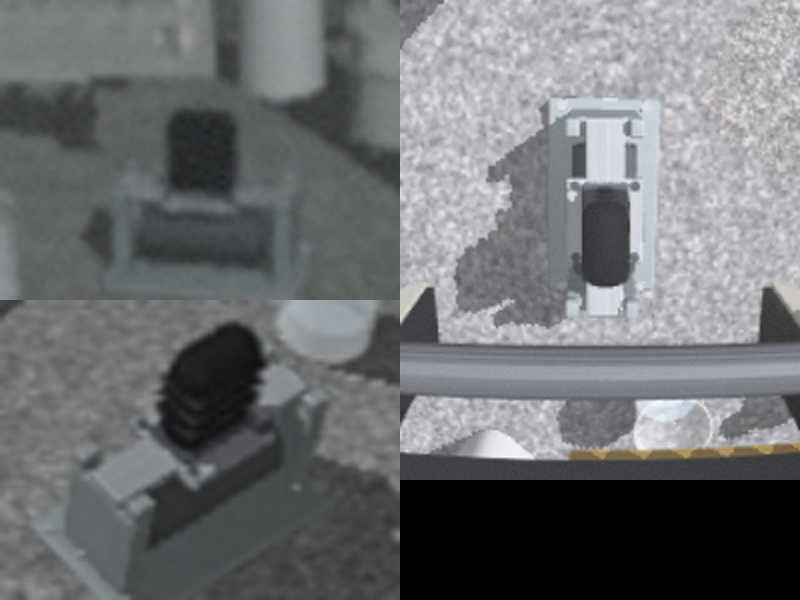

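The roller hangs by its cross bar in both notches with its wheel clear (wrist view: bar 585–635, between the horns). I hand the job in.

```bash
python3 -c "
from cell import workorder
print(workorder.hand_in())"
```

```text
the job is handed in; nothing more can be done
None
```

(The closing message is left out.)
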